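# Top up the steel-ring feeder of the pellet press

### The job

Top up the ring feeder of the pellet press: keeping them down on the dark deck plate, slide the three empty steel rings over the mouth of the magazine so that all three drop in and lie flat, one on another, in one column. Then throw the feed lever over into the notch at the green mark and let go of it. Leave the finished pellet (the ring filled with brown soil), the dropper bottle, the jar and the brush alone.

Things in the scene. Friction and masses are not known exactly. Their poses are not given: they have to be found in the camera images.
- feeder: ring feeder, a fixed bench machine: level dark deck plate 260 x 390 mm, top face 110 mm above the bench, an aluminium lip 6 mm high and wide along its edges, over a white housing. Origin at bench level under its middle; x away from the robot, y to its left, z up; the deck spans x -142 to 118 mm, y -195 to 195 mm
- mouth (a point): centre of the magazine's mouth, level with the deck's top face: an upright round bore 53 mm wide, rim flush with the deck, a painted yellow band round it. 28 mm deep down to the rings already in it; with three more the column's top lies 2 mm below the deck. A ring held flat until centred, or pushed across briskly, drops in flat; one pushed in slowly can tip. Axes as the feeder's
- ring1_center (a point): centre (half-way up) of an empty steel ring lying flat on the deck: outer diameter 51.5 mm, hole 32 mm right through, 8.6 mm thick, about 75 g; it slides easily on the deck. z is the ring's axis
- ring2_center (a point): centre of the second empty steel ring, same size
- ring3_center (a point): centre of the third empty steel ring, same size
- pellet_center (a point): centre (half-way up) of the finished pellet: the same steel ring filled with brown pressed soil, so it has no hole; lies on the deck among the empty rings, to be left alone
- lever (a joint): feed lever at the feeder's right (-y) side: a level arm on an upright pivot, turning counter-clockwise from above as the value grows. 0 rad = stop at the white mark (nearest the robot), 0.80 = notch at the green mark, 1.30 = stop at the red mark. It stays where left; in the notch a sprung ball snaps between two ridges (some 5 N at the grip to push in or out). Starts at 0 to 0.3
- lever_grip (a point): upright round black grip at the end of the lever arm, 20 mm in diameter, standing from 112 to 158 mm above the bench; this point lies on its axis 138 mm above the bench
- lever_pivot (a point): point on the lever's upright pivot axis, 110 mm above the bench; the grip's axis is 95 mm from it. Seen from the pivot, the grip lies in the feeder's x-y plane at the angle (joint value - 2.22 rad) from the feeder's x axis. The arm's top face is 112 mm above the bench, its end 102 mm from the pivot
- dropper_center (a point): middle of a small glass dropper bottle with a blue cap, 30 mm wide, 92 mm tall, standing on the bench near the lever; leave alone
- jar_center (a point): middle of a closed amber sample jar with a white lid, 56 mm wide, 75 mm tall, standing on the bench left of the feeder; leave alone
- brush_mid (a point): a hand brush lying on the bench left of the feeder; leave alone

How it is judged:
By the outcome, as a careful person would: the job done as asked, in the order asked, and still so for the second after the job is handed in, with the robot touching nothing.
It also fails if it takes over 72 s, if anything falls off the work surface, if the arm or the gripper's body presses on something with over 40 N, if the wrist force passes 120 N, or if a joint passes its speed limit or range.

### The arm

A 6-joint arm with a two-finger parallel gripper is mounted at the origin on the work surface. World frame = base frame: x ahead of the robot, y to its left, z up, the work surface at z = 0. Lengths are in m, angles in rad, forces in N, time in s.
With the tool pointing down it reaches from about 0.3 to 0.875 m from the base axis. Payload 6.4 kg.
Tool frame: the origin (TCP) lies midway between the tips of the shut fingers; the grasp point (between the pads) lies 19 mm behind it (ctrl.tcp_to_grasp is the distance from the TCP to the grasp point, in m); z points along the fingers, y is the direction in which the jaws open and shut (so a half turn about z gives the same grasp; the last joint's range is limited). The gripper opens to 85 mm and grips with 20 to 120 N. Pads are 22 mm wide; open, the fingers measure 114 mm over their backs; the gripper's body (76 mm by 85 mm) begins 54 mm behind the grasp point. The pads swing forward as they close: fully open they stand 13 mm farther back than shut.
Start: joints at [0.905, 0.181, 1.607, -0, 1.354, -0.206], TCP at [0.255, 0.515, 0.231] pointing down, gripper open.
Joint ranges: [-2.99, 2.99], [-0.89, 2.07], [0.3, 2.58], [-1.14, 4.28], [0, 2.63], [-3.12, 3.12]. Speed limits (rad/s): [2.57, 2.57, 3.01, 3.14, 3.14, 3.14].

### API

Orientations are given as a unit quaternion [w, x, y, z].
In Python, from bench import monitor, imaging, order, spotter, ctrl gives the robot as it stands.
- The arm moves only by the shell command python3 -m pendant 'ROWS'. ROWS is JSON, a list that holds one entry, the list of rows, each a list of 5 numbers: the shift along the world's x, y, z in mm, then the turn about the world's z in degrees, then the finger opening in mm, from 0 to 85.4. A call has 1 to 8 rows; each row shifts and turns the commanded pose from where the row before left it; what a row does not reach is not made up. A row lasts 1/8 s, in which the tool goes at most 62.5 mm and 10.7 degrees, less where a joint would pass 70% of its speed; a pose out of reach is approached as far as the arm can. A call with a gripper value outside its range is refused whole. The fingers move at their own pace and stop on an object; the grip force is fixed at half the most. Time passes only in rows, so rows that do not move let the fingers close. It gives the time, the measured TCP pose, the force and the opening at its end, in the units of the state.
- monitor.get_obs(): the state, without advancing time (a new reading comes with each control period).
- imaging.camera(name): name is "scene" or "top"; returns a dict with "img" (384x512x3 uint8, red, green, blue), "vfov" (degrees; the focal length in pixels is half the picture's height over the tangent of half this angle, whatever the lens; pixels are square), "cx", "cy" (the principal point, pixels), "origin" and "orientation" of the camera in the world. Camera axes: x right, y down, z forward; pixel columns grow to the right and rows downward; lengths in m; the calibration is good to about 2 mm. A picture is of the moment at which its call begins. There is no depth.
- order.hand_in(): hands the job in, once; it reports no verdict.
Trained networks look in the newest picture that a camera, given by its name, has taken for a name from the list of things; names that differ only in an ending like _2 or _b are one class to them, and where a whole thing is asked for, a point or a joint stands for the part that bears it (a point fixed in the world has none). Each returns a list of dicts, best first, with "confidence" (0 to 1); they miss things now and then, are a little off and sometimes report something else, mostly with a low value. They report only what shows in the picture. A call takes as long as a camera call.
- spotter.recognise(camera, thing): "at" ([x, y, z] in m, in the coordinates of the camera as it stood for that picture, good to about 4 mm: the middle of the surface that is visible of it).
- spotter.tip_of(camera, thing): "at" ([x, y, z] in m, in the coordinates of the camera as it stood for that picture, good to about 4 mm: a listed point, or the origin of a listed thing).
The state is a dict: "time_s": time; "q": joint angles; "dq": joint speeds; "joint_efforts": joint torques, N m; "eef_pos": TCP position; "eef_rot": TCP orientation; "wrist_force": force on the tool from outside, world axes, zero at the start; "torque": the same for the moment, N m; "opening": opening from 0.0 (shut) to 1.0 (fully open).
Only numpy, scipy, OpenCV 4.12 (cv2) and the standard library are available. Lean on these libraries where they do the work, as an engineer would, in place of code of your own. Each camera call takes 0.05 s, during which the arm holds its last target. There are 200 camera calls.

## Working session

There is one attempt and no reset: what is moved stays moved. The work goes in short steps, Python scripts to look and compute and a shell command to move; the robot and the scene stay as the last step left them, time stands still between calls to the robot, and variables do not carry over. Pictures are saved under pics/ and viewed, about 8 in all and at most 12, crops included, and the job is handed in when it is done.

```bash
ls; mkdir -p pics; cat > h.py <<'E'
import numpy as np, cv2
from bench import monitor, imaging, order, spotter, ctrl
from scipy.spatial.transform import Rotation as R
def rot(q): return R.from_quat([q[1],q[2],q[3],q[0]]).as_matrix()
def world(c,p): return rot(c["orientation"])@np.array(p)+np.array(c["origin"])
def foc(c): return c["img"].shape[0]/2/np.tan(np.radians(c["vfov"])/2)
def ray(c,u,v,z):
    d=rot(c["orientation"])@np.array([(u-c["cx"])/foc(c),(v-c["cy"])/foc(c),1]); o=np.array(c["origin"])
    return o+d*(z-o[2])/d[2]
def proj(c,p):
    q=rot(c["orientation"]).T@(np.array(p)-np.array(c["origin"])); return q[:2]/q[2]*foc(c)+[c["cx"],c["cy"]]
def save(c,n): cv2.imwrite("pics/"+n,cv2.cvtColor(c["img"],cv2.COLOR_RGB2BGR))
E
python3 - <<'E'
from h import *
np.set_printoptions(precision=4,suppress=True)
for n in ["scene","top"]:
    c=imaging.camera(n); save(c,n+"0.png"); print(n,c["vfov"],c["origin"],c["orientation"],c["cx"],c["cy"])
    for t in ["feeder","mouth","ring1_center","pellet_center","lever_grip","lever_pivot","dropper_center"]:
        for d in spotter.tip_of(n,t)[:4]:
            w=world(c,d["at"]); print(t,round(d["confidence"],2),w,proj(c,w))
print(monitor.get_obs())
E
```

```text
pics
scene 56.61002730275439 [ 1.0438 -0.1929  0.8312] [-0.2562  0.8125  0.4981 -0.1616] 250.87375408723346 191.8179282488925
feeder 0.81 [0.5468 0.0019 0.0046] [234.7184 207.574 ]
mouth 0.92 [ 0.6125 -0.0043  0.1117] [242.1167 204.9743]
mouth 0.65 [ 0.5003 -0.227   0.1102] [138.9218 205.8895]
ring1_center 0.46 [0.5324 0.0633 0.1128] [252.0403 171.4416]
pellet_center 0.54 [ 0.4897 -0.0306  0.1088] [212.0469 173.9188]
lever_grip 0.66 [ 0.4312 -0.2985  0.1391] [ 98.4597 189.1923]
lever_pivot 0.71 [ 0.5029 -0.229   0.1099] [138.4647 207.0767]
lever_pivot 0.2 [0.5626 0.3002 0.0391] [330.6327 165.2665]
dropper_center 0.59 [ 0.6151 -0.349   0.0445] [109.4813 278.5992]
dropper_center 0.48 [ 0.6091 -0.0045  0.1108] [241.4375 204.1513]
top 47.99058548648427 [0.5295 0.0652 1.1912] [-0.0128  0.7128 -0.701   0.02  ] 251.2785928671825 186.4137474906446
feeder 0.68 [0.5517 0.0031 0.0017] [269.3324 198.7034]
mouth 0.64 [ 0.603  -0.0045  0.1116] [274.9472 177.5679]
ring1_center 0.65 [0.5371 0.0688 0.1148] [245.3029 203.3383]
pellet_center 0.64 [ 0.4844 -0.0256  0.1128] [282.7869 225.0976]
lever_grip 0.73 [ 0.4348 -0.3004  0.1374] [395.9589 247.7225]
lever_grip 0.38 [ 0.6129 -0.3431  0.0461] [400.1128 177.65  ]
lever_pivot 0.95 [ 0.4989 -0.2279  0.111 ] [363.4535 220.5453]
dropper_center 0.48 [ 0.6101 -0.3449  0.0463] [400.7884 178.6966]
{'time_s': 0.8, 'q': array([ 0.9047,  0.1807,  1.607 ,  0.    ,  1.3538, -0.2063]), 'dq': array([ 0.0013,  0.    ,  0.0001,  0.0017, -0.0007,  0.0004]), 'joint_efforts': array([ -0.0014, -44.4777, -35.1668,  -0.0004,   0.0005,   0.    ]), 'eef_pos': array([0.2552, 0.5153, 0.2313]), 'eef_rot': array([0.    , 0.2279, 0.9737, 0.0001]), 'wrist_force': array([-0.23  , -0.5519,  0.067 ]), 'torque': array([-0.049 ,  0.0117, -0.0224]), 'opening': 0.9978499809885101}
```

```bash
python3 -c "
import cv2
a=cv2.imread('pics/top0.png');b=a[100:310,120:440];cv2.imwrite('pics/topc.png',cv2.resize(b,None,fx=2.5,fy=2.5,interpolation=2))"
```

```text
(no output)
```

View pics/topc.png

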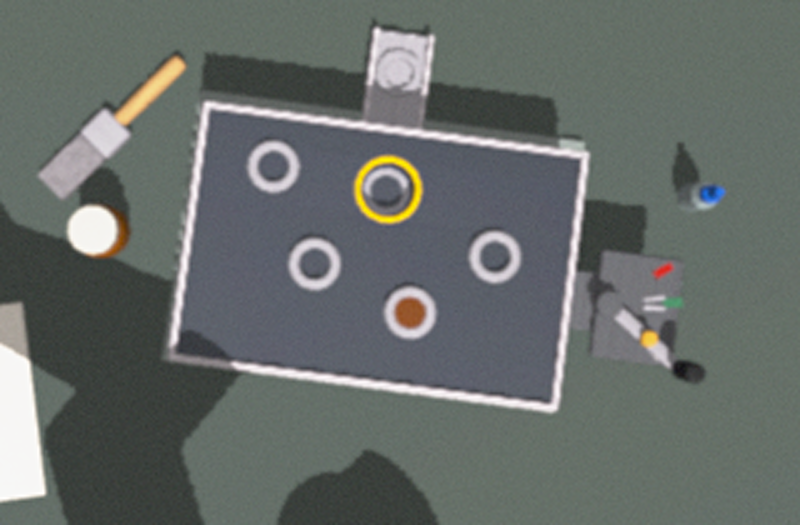

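View pics/scene0.png

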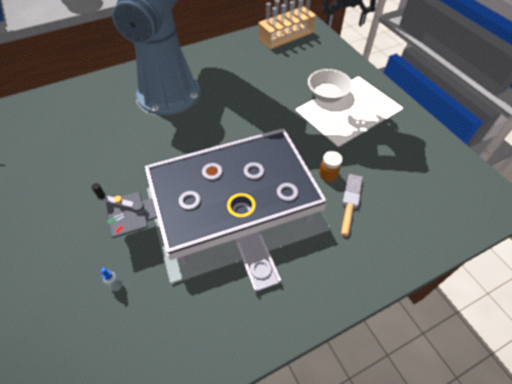

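```bash
cat >> h.py <<'E'
def blobs(c,mask,amin,amax):
    S=8; out=[]
    m=cv2.GaussianBlur(cv2.resize(mask.astype(np.float32),None,fx=S,fy=S,interpolation=cv2.INTER_LINEAR),(0,0),3)
    cs,_=cv2.findContours((m>0.5).astype(np.uint8),cv2.RETR_EXTERNAL,cv2.CHAIN_APPROX_NONE)
    for k in cs:
        a=cv2.contourArea(k)/S/S
        if amin<a<amax and len(k)>5:
            (u,v),(w,h),_=cv2.fitEllipse(k)
            if max(w,h)/min(w,h)<2: out.append(((u+.5)/S-.5,(v+.5)/S-.5,w/S,h/S))
    return out
def soft(x,lo,hi): return np.clip((x-lo)/(hi-lo),0,1)
def mouth(c):
    i=c["img"].astype(float); return blobs(c,soft(np.minimum(i[...,0],i[...,1])-i[...,2],20,140),150,3000)
def rings(c,lo=110,hi=190,sat=40):
    i=c["img"].astype(float); m=soft(i.min(2),lo,hi)
    return blobs(c,m,100,700)
E
python3 - <<'E'
from h import *
np.set_printoptions(precision=4,suppress=True)
cs={}
for n in ["scene","top"]:
    c=cs[n]=imaging.camera(n); print(n)
    for b in mouth(c): print("mouth",np.round(b,2),ray(c,b[0],b[1],.11))
    for b in rings(c): print("ring",np.round(b,2),ray(c,b[0],b[1],.1143))
c=cs["top"]
# deck corners (crop px)
P=[ray(c,120+u/2.5,100+v/2.5,.116)[:2] for u,v in [(206,104),(585,155),(554,407),(172,354)]]
print(np.array(P)); 
for a,b in [(1,0),(2,3)]: d=P[b]-P[a]; print(np.degrees(np.arctan2(-d[0],d[1])), np.linalg.norm(d))
for a,b in [(3,0),(2,1)]: d=P[b]-P[a]; print(np.degrees(np.arctan2(d[1],d[0])), np.linalg.norm(d))
E
```

```text
scene
mouth [240.8  204.66  23.58  28.14] [ 0.6093 -0.0063  0.11  ]
ring [188.71 199.29  17.94  22.13] [ 0.5401 -0.1133  0.1143]
ring [286.81 191.02  17.24  21.06] [0.6274 0.1111 0.1143]
ring [211.4  170.46  16.07  20.41] [ 0.4827 -0.0288  0.1143]
ring [253.18 169.83  15.96  20.25] [0.53   0.0678 0.1143]
ring [332.25 158.23  15.36  19.35] [0.5903 0.2708 0.1143]
ring [390.35   5.54  12.53  20.13] [0.0457 0.9133 0.1143]
top
mouth [274.81 175.33  26.7   26.84] [ 0.6087 -0.0042  0.11  ]
ring [283.66 224.8   20.25  20.4 ] [ 0.4852 -0.0277  0.1143]
ring [245.42 205.29  20.26  20.35] [0.5322 0.0684 0.1143]
ring [317.6  202.41  20.14  20.24] [ 0.5424 -0.1119  0.1143]
ring [156.39 191.51  19.47  20.22] [0.5629 0.2908 0.1143]
ring [228.92 166.3   20.17  20.26] [0.6291 0.1113 0.1143]
ring [280.02 123.83  25.84  29.65] [ 0.7386 -0.0152  0.1143]
[[ 0.6898  0.1788]
 [ 0.6452 -0.2021]
 [ 0.3936 -0.1726]
 [ 0.4401  0.2071]]
-6.68103548467575 0.3835051910850429
-6.973844841527725 0.38248677639988593
-6.453795947746017 0.2513086507460798
-6.68707638741012 0.2532613609688037
```

```bash
python3 -m pendant '[[[41,-45,0,0,66],[41,-45,0,0,66],[41,-45,0,0,66],[41,-45,0,0,66],[41,-45,0,0,66],[41,-45,0,0,66],[41,-45,-8,0,66],[41,-45,-8,0,66]]]'; python3 -m pendant '[[[46,-44,-10,0,66],[0,0,-30,0,66],[0,0,-30,0,66],[0,0,-20,0,66],[0,0,0,0,66]]]'
```

```text
time_s: 1.9
eef_pos: [0.5845, 0.1536, 0.2154]
eef_rot: [0.0, 0.228, 0.974, 0.0]
wrist_force: [1.0, 0.3, -0.1]
opening: 0.772
time_s: 2.52
eef_pos: [0.6265, 0.1128, 0.1238]
eef_rot: [-0.002, 0.228, 0.974, -0.0]
wrist_force: [-0.1, -0.2, 0.0]
opening: 0.775
```

```bash
python3 -m pendant '[[[2.5,-1.5,-8,0,66],[0,0,-9,0,58],[0,0,0,0,58],[0,0,0,0,58]]]'; python3 - <<'E'
from h import *
c=imaging.camera("scene"); u,v=proj(c,[.629,.111,.12]).astype(int); b=c["img"][v-55:v+40,u-60:u+60]
cv2.imwrite("pics/g1.png",cv2.cvtColor(cv2.resize(b,None,fx=5,fy=5,interpolation=2),cv2.COLOR_RGB2BGR))
E
```

```text
time_s: 3.02
eef_pos: [0.6304, 0.1112, 0.1089]
eef_rot: [0.0, 0.228, 0.974, 0.0]
wrist_force: [0.1, 0.4, 0.1]
opening: 0.682
```

View pics/g1.png

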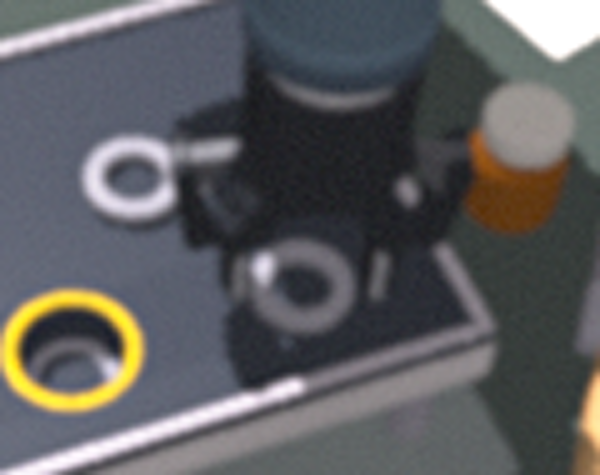

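```bash
python3 -m pendant '[[[0,0,-1.5,0,48],[0,0,0,0,48],[0,0,0,0,48],[0,0,0,0,48]]]'
```

```text
time_s: 3.58
eef_pos: [0.6314, 0.1112, 0.1091]
eef_rot: [0.001, 0.228, 0.974, 0.0]
wrist_force: [-1.4, 0.3, 7.5]
opening: 0.576
```

```bash
python3 -m pendant '[[[0,0,1,0,44],[0,0,0,0,44],[0,0,0,0,44]]]'; python3 - <<'E'
from h import *
c=imaging.camera("scene"); u,v=proj(c,[.629,.111,.12]).astype(int); b=c["img"][v-35:v+35,u-40:u+40]
cv2.imwrite("pics/g2.png",cv2.cvtColor(cv2.resize(b,None,fx=7,fy=7,interpolation=2),cv2.COLOR_RGB2BGR))
E
```

```text
time_s: 3.95
eef_pos: [0.6312, 0.1112, 0.1093]
eef_rot: [0.001, 0.228, 0.974, 0.0]
wrist_force: [-1.3, 0.5, 6.1]
opening: 0.563
```

View pics/g2.png

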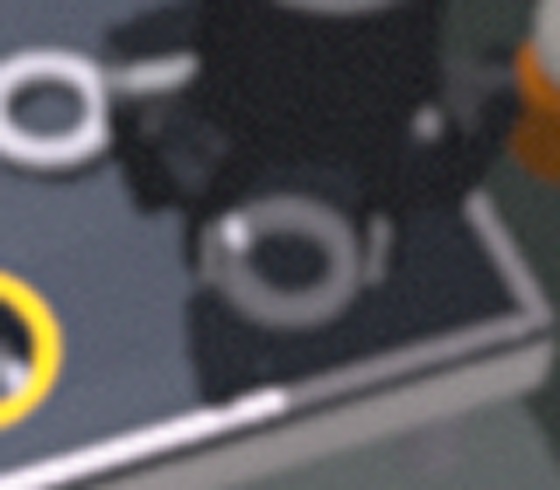

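```bash
python3 -m pendant '[[[0,0,1,0,40],[-3,-15,0,0,40],[-5,-30,0,0,40],[-5,-30,0,0,40],[0,0,0,0,40]]]';  python3 - <<'E'
from h import *
c=imaging.camera("scene"); u,v=proj(c,[.618,.036,.12]).astype(int); b=c["img"][v-35:v+35,u-40:u+40]
cv2.imwrite("pics/g3.png",cv2.cvtColor(cv2.resize(b,None,fx=7,fy=7,interpolation=2),cv2.COLOR_RGB2BGR))
E
```

```text
time_s: 4.62
eef_pos: [0.6171, 0.0332, 0.1093]
eef_rot: [0.0, 0.229, 0.973, -0.0]
wrist_force: [-1.2, -0.8, 3.5]
opening: 0.564
```

View pics/g3.png

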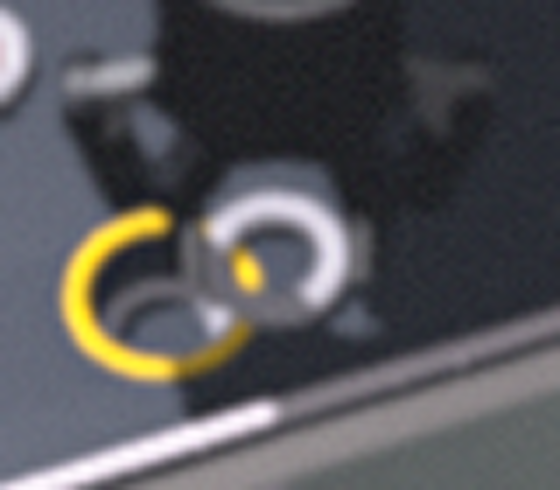

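```bash
python3 -m pendant '[[[0,0,0,0,62],[0,0,0,0,62],[0,0,45,0,66],[0,0,20,0,66],[-25,-48,0,0,66],[-25,-48,0,0,66],[-25,-49,0,0,66],[0,0,0,0,66]]]';  python3 - <<'E'
from h import *
np.set_printoptions(precision=4,suppress=True)
for n in ["top","scene"]:
    c=imaging.camera(n); 
    for b in mouth(c): print(n,"mouth",np.round(b,2),ray(c,b[0],b[1],.11))
    for b in rings(c): print("ring",np.round(b,2),ray(c,b[0],b[1],.1143))
    save(c,n+"1.png")
E
```

```text
time_s: 5.68
eef_pos: [0.5409, -0.1115, 0.1738]
eef_rot: [-0.0, 0.23, 0.973, -0.0]
wrist_force: [0.4, -0.4, -0.4]
opening: 0.773
ring [354.5  281.73  38.7   58.97] [ 0.3473 -0.2054  0.1143]
ring [283.66 224.81  20.02  20.18] [ 0.4852 -0.0277  0.1143]
ring [340.81 163.62  15.9   31.15] [ 0.6407 -0.1693  0.1143]
ring [144.79 167.79  12.2   23.9 ] [0.6217 0.3213 0.1143]
ring [190.69 129.5   34.82  47.02] [0.7201 0.209  0.1143]
ring [188.78 199.16  17.76  21.99] [ 0.5398 -0.113   0.1143]
ring [355.34 182.83  12.49  24.09] [0.6838 0.2761 0.1143]
ring [390.35   5.54  12.52  20.13] [0.0457 0.9133 0.1143]
```

```bash
python3 -c "
import cv2
a=cv2.imread('pics/top1.png')[140:240,210:330];b=cv2.imread('pics/scene1.png')[150:250,190:310]
cv2.imwrite('pics/v1.png',cv2.resize(cv2.hconcat([a,b]),None,fx=3.3,fy=3.3,interpolation=2))"
```

```text
(no output)
```

View pics/v1.png

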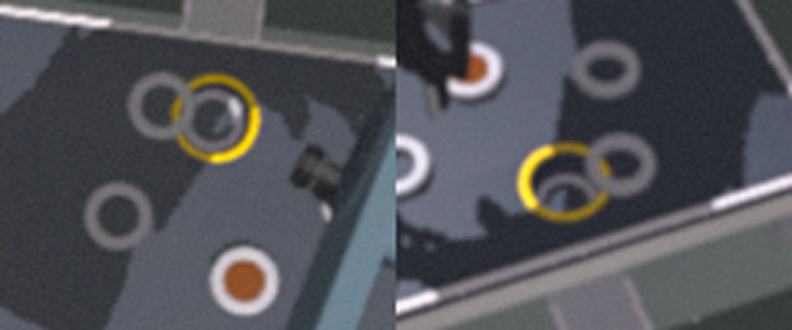

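```bash
cat >> h.py <<'E'
from scipy.optimize import least_squares
from scipy.ndimage import map_coordinates
def edgefit(c,u,v,r,angs,chan=None):
    g=c["img"].astype(float); g=g.min(2) if chan is None else chan
    g=cv2.GaussianBlur(g,(0,0),0.7)
    for _ in range(4):
        P=[]
        for a in np.radians(angs):
            s=np.arange(r-3.,r+3.01,.1); p=map_coordinates(g,[v+s*np.sin(a),u+s*np.cos(a)],order=1)
            d=-np.gradient(p); w=np.clip(d,0,None)**2
            if w.sum()>0: k=(w*s).sum()/w.sum(); P.append((u+k*np.cos(a),v+k*np.sin(a)))
        P=np.array(P)
        f=least_squares(lambda x:np.hypot(P[:,0]-x[0],P[:,1]-x[1])-r,[u,v],loss="soft_l1",f_scale=.2)
        u,v=f.x
    return u,v,np.std(f.fun)
E
python3 - <<'E'
from h import *
np.set_printoptions(precision=4,suppress=True)
c=imaging.camera("top"); c1=dict(c)
c["img"]=cv2.cvtColor(cv2.imread("pics/top1.png"),cv2.COLOR_BGR2RGB)
u,v,s=edgefit(c,258.5,171.8,10.1,range(100,265,5)); print(u,v,s,ray(c,u,v,.1143))
u,v,s=edgefit(c,245.5,205.3,10.1,range(0,360,5)); print("B",u,v,s,ray(c,u,v,.1143))
c["img"]=cv2.cvtColor(cv2.imread("pics/top0.png"),cv2.COLOR_BGR2RGB)
for p in [(245.5,205.3),(229,166.3),(317.6,202.4)]:
    u,v,s=edgefit(c,*p,10.1,range(0,360,5)); print(u,v,s,ray(c,u,v,.1143))
E
```

```text
258.3920585002822 171.64062859523065 0.07561083005377556 [0.6169 0.0373 0.1143]
B 245.33596108449882 204.99605114883434 0.12664795550991664 [0.533  0.0686 0.1143]
245.39906435980504 205.24588672278045 0.04719006896226782 [0.5323 0.0684 0.1143]
228.89935220892295 166.27650010236064 0.04158778727151835 [0.6291 0.1114 0.1143]
317.59157612619316 202.3904740620773 0.05363156953994418 [ 0.5424 -0.1118  0.1143]
```

```bash
python3 -m pendant '[[[25,48,0,0,62],[25,48,0,0,62],[26,49,0,0,62],[0,0,0,0,62],[0,0,-40,0,62],[0,0,-24,0,62],[0,0,0,0,40],[0,0,0,0,40]]]';python3 -m pendant '[[[0,0,0,0,40],[0,0,0,0,40],[0,0,0,0,40]]]'
```

```text
time_s: 6.82
eef_pos: [0.6183, 0.0363, 0.1104]
eef_rot: [0.0, 0.228, 0.974, -0.0]
wrist_force: [0.6, -0.8, -0.6]
opening: 0.572
time_s: 7.2
eef_pos: [0.6184, 0.036, 0.1104]
eef_rot: [0.0, 0.228, 0.974, -0.0]
wrist_force: [-0.3, 0.5, -0.0]
opening: 0.567
```

```bash
python3 -m pendant '[[[-4,-20,0,0,40],[-4.2,-21.5,0,0,40],[0,0,0,0,40],[0,0,0,0,40],[0,0,0,0,40]]]';  python3 - <<'E'
from h import *
print(monitor.get_obs()["eef_pos"])
c=imaging.camera("scene"); u,v=proj(c,[.609,-.004,.11]).astype(int); b=c["img"][v-30:v+30,u-40:u+40]
cv2.imwrite("pics/g4.png",cv2.cvtColor(cv2.resize(b,None,fx=8,fy=8,interpolation=2),cv2.COLOR_RGB2BGR))
E
```

```text
time_s: 7.82
eef_pos: [0.6101, -0.0052, 0.1101]
eef_rot: [-0.0, 0.228, 0.974, 0.0]
wrist_force: [0.7, 0.3, -1.2]
opening: 0.567
[ 0.61008491 -0.00522276  0.11008695]
```

View pics/g4.png

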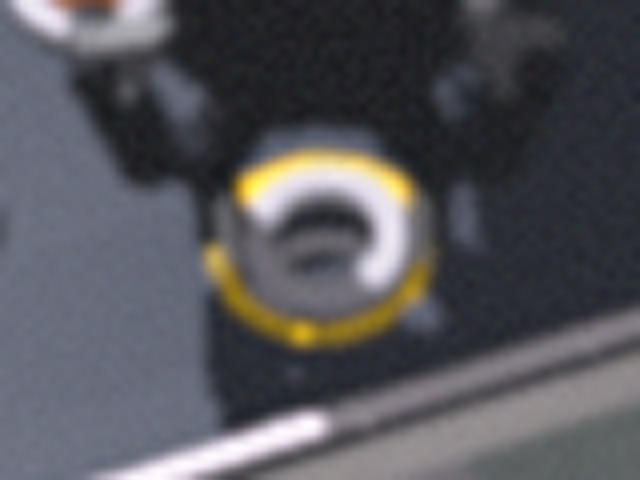

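```bash
python3 -m pendant '[[[0,0,0,0,54],[0,0,0,0,54],[0,0,0,0,54]]]';  python3 - <<'E'
from h import *
c=imaging.camera("scene"); u,v=proj(c,[.609,-.004,.11]).astype(int); b=c["img"][v-30:v+30,u-40:u+40]
cv2.imwrite("pics/g5.png",cv2.cvtColor(cv2.resize(b,None,fx=8,fy=8,interpolation=2),cv2.COLOR_RGB2BGR))
E
```

```text
time_s: 8.25
eef_pos: [0.6102, -0.0052, 0.1102]
eef_rot: [0.0, 0.228, 0.974, -0.0]
wrist_force: [0.2, 0.1, -0.2]
opening: 0.633
```

View pics/g5.png

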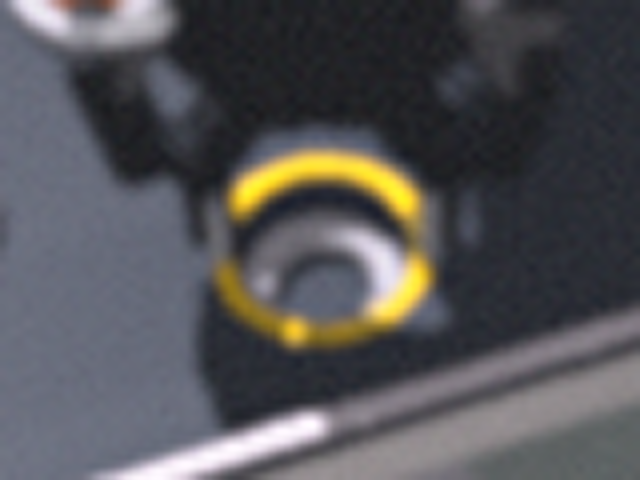

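```bash
python3 -m pendant '[[[0,0,0,0,62],[0,0,45,0,62],[-33,-50,10,0,62],[-33.4,-50,-10,0,62],[0,-7.6,0,0,62],[0,0,-25,0,62],[0,0,-20,0,62],[0,0,0,0,62]]]';python3 -m pendant '[[[0,0,0,0,40],[0,0,0,0,40],[0,0,0,0,40],[0,0,0,0,40],[0,0,0,0,40]]]'
```

```text
time_s: 9.3
eef_pos: [0.5428, -0.1121, 0.1086]
eef_rot: [-0.002, 0.228, 0.974, 0.0]
wrist_force: [-0.8, 0.1, 0.4]
opening: 0.729
time_s: 9.93
eef_pos: [0.5444, -0.1131, 0.111]
eef_rot: [0.001, 0.228, 0.974, -0.0]
wrist_force: [0.1, 1.2, 6.2]
opening: 0.562
```

```bash
python3 -m pendant '[[[0,0,1,0,40],[16.3,27.6,0,0,40],[25,40,0,0,40],[15,25,0,0,40],[10,15,0,0,40],[0,0,0,0,40],[0,0,0,0,40],[0,0,0,0,40]]]'
```

```text
time_s: 10.92
eef_pos: [0.6091, -0.0063, 0.1106]
eef_rot: [-0.001, 0.228, 0.974, -0.0]
wrist_force: [0.3, 0.5, -1.6]
opening: 0.562
```

```bash
python3 -m pendant '[[[0,0,0,0,40],[0,0,0,0,40]]]'; python3 -c "
from h import *
c=imaging.camera('scene');save(c,'s5.png');c=imaging.camera('scene')
print(monitor.get_obs()['eef_pos'])
u,v=proj(c,[.609,-.004,.11]).astype(int); b=c['img'][v-30:v+30,u-40:u+40]
cv2.imwrite('pics/g6.png',cv2.cvtColor(cv2.resize(b,None,fx=8,fy=8,interpolation=2),cv2.COLOR_RGB2BGR))"
```

```text
time_s: 11.18
eef_pos: [0.6097, -0.0058, 0.111]
eef_rot: [-0.0, 0.228, 0.974, -0.0]
wrist_force: [0.4, -0.4, -1.1]
opening: 0.555
[ 0.60987306 -0.00558847  0.1110583 ]
```

View pics/g6.png

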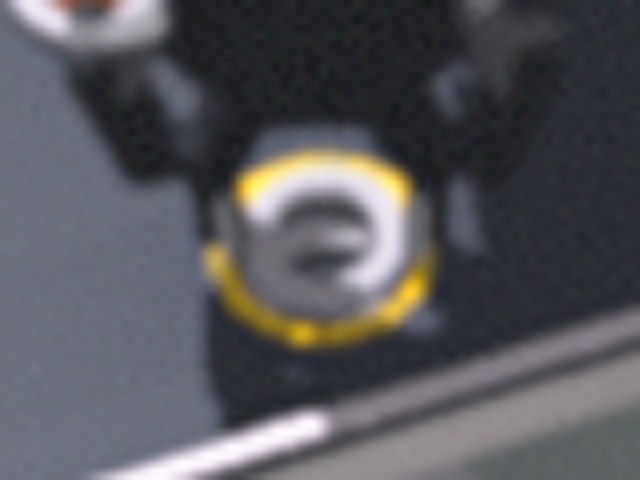

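```bash
python3 -m pendant '[[[0,0,0,0,55],[0,0,0,0,55],[0,0,0,0,55]]]'; python3 -c "
from h import *
c=imaging.camera('scene');a=cv2.cvtColor(cv2.imread('pics/g6.png'),cv2.COLOR_BGR2RGB)
u,v=proj(c,[.609,-.004,.11]).astype(int); b=c['img'][v-30:v+30,u-40:u+40]
cv2.imwrite('pics/g7.png',cv2.cvtColor(cv2.resize(b,None,fx=8,fy=8,interpolation=2),cv2.COLOR_RGB2BGR))
b0=cv2.resize(a,(80,60),interpolation=cv2.INTER_AREA)
print('diff to gripped',np.abs(b.astype(int)-b0)[18:42,30:52].mean())
a=cv2.cvtColor(cv2.imread('pics/g5.png'),cv2.COLOR_BGR2RGB);b0=cv2.resize(a,(80,60),interpolation=cv2.INTER_AREA)
print('diff to dropped1',np.abs(b.astype(int)-b0)[18:42,30:52].mean())"
```

```text
time_s: 11.65
eef_pos: [0.6101, -0.0054, 0.1112]
eef_rot: [0.0, 0.228, 0.974, -0.0]
wrist_force: [-0.2, 0.4, -0.9]
opening: 0.644
diff to gripped 45.057449494949495
diff to dropped1 26.736742424242426
```

View pics/g7.png

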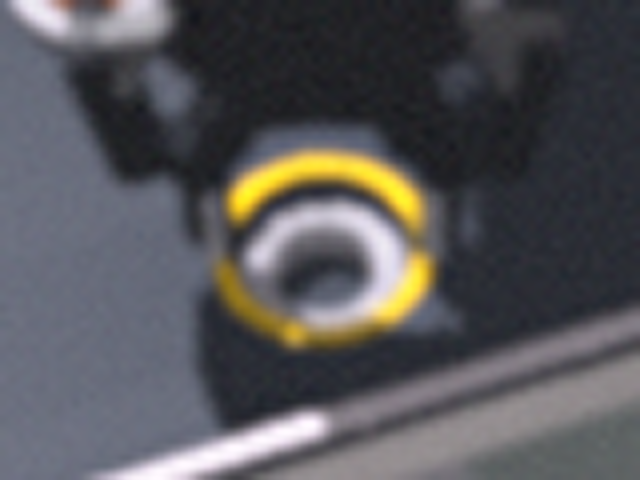

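```bash
python3 -m pendant '[[[0,0,0,0,62],[0,0,45,0,62],[-40,38,10,0,62],[-36.4,34.6,-10,0,62],[0,0,0,0,62],[0,0,-25,0,62],[0,0,-20,0,62],[0,0,0,0,62]]]';python3 -m pendant '[[[0,0,0,0,62],[0,0,0,0,40],[0,0,0,0,40],[0,0,0,0,40],[0,0,0,0,40],[0,0,0,0,40]]]'
```

```text
time_s: 12.7
eef_pos: [0.533, 0.0668, 0.1098]
eef_rot: [-0.001, 0.228, 0.974, -0.0]
wrist_force: [-0.3, 0.2, -0.2]
opening: 0.726
time_s: 13.45
eef_pos: [0.5352, 0.0669, 0.1133]
eef_rot: [0.002, 0.228, 0.974, 0.0]
wrist_force: [-1.4, -1.0, 6.5]
opening: 0.547
```

```bash
python3 -m pendant '[[[0,0,1.5,0,40],[20,-20,0,0,40],[25,-24,0,0,40],[20,-18.6,0,0,40],[11.4,-10,0,0,40],[0,0,0,0,40],[0,0,0,0,40],[0,0,0,0,40]]]'; python3 -m pendant '[[[0,0,0,0,40],[0,0,0,0,40]]]'; cat > k.py <<'E'
from h import *
c=imaging.camera('scene');print(monitor.get_obs()['eef_pos'])
u,v=proj(c,[.609,-.004,.11]).astype(int); b=c['img'][v-30:v+30,u-40:u+40]
import sys
cv2.imwrite('pics/%s.png'%sys.argv[1],cv2.cvtColor(cv2.resize(b,None,fx=8,fy=8,interpolation=2),cv2.COLOR_RGB2BGR))
for n in ['g4','g5','g6','g7']:
    b0=cv2.resize(cv2.cvtColor(cv2.imread(f'pics/{n}.png'),cv2.COLOR_BGR2RGB),(80,60),interpolation=cv2.INTER_AREA)
    f=lambda x:x[16:44,26:56].min(2).astype(np.float32)
    print(n,np.abs(f(b)-f(b0)).mean(), cv2.phaseCorrelate(f(b0),f(b),cv2.createHanningWindow((30,28),cv2.CV_32F)))
E
python3 k.py g8
```

```text
time_s: 14.45
eef_pos: [0.61, -0.0054, 0.1128]
eef_rot: [0.001, 0.228, 0.974, -0.0]
wrist_force: [1.8, -3.5, -0.3]
opening: 0.549
time_s: 14.7
eef_pos: [0.61, -0.0053, 0.1127]
eef_rot: [0.0, 0.228, 0.974, -0.0]
wrist_force: [1.3, -3.5, -0.7]
opening: 0.546
[ 0.60998503 -0.0053536   0.11269187]
g4 11.607142 ((-0.18409464933308328, -0.5541719777810972), 0.9052697081036037)
g5 35.859524 ((1.7210423025996242, -4.545150189433201), 0.09258265919155545)
g6 8.5035715 ((0.03678320208175556, -0.19873335990532226), 0.989701177544064)
g7 33.75714 ((0.4825890194021589, -4.589505722248976), 1.0062224366929795)
```

```bash
python3 -m pendant '[[[0,0,0,0,55],[0,0,0,0,55],[0,0,0,0,55]]]'; python3 k.py g9
```

```text
time_s: 15.12
eef_pos: [0.6096, -0.0049, 0.1124]
eef_rot: [-0.0, 0.228, 0.974, 0.0]
wrist_force: [-0.1, -0.4, 0.4]
opening: 0.642
[ 0.60971086 -0.00504166  0.11241738]
g4 30.367857 ((-0.17352602001334994, 1.6563897554068312), 0.9099655278523763)
g5 28.091667 ((-0.18358327325910118, -4.939969430327004), 0.7299168464872572)
g6 29.142857 ((-0.3882652085611813, 2.4890015514270836), 0.7029395325978597)
g7 21.055952 ((-0.1781313804877822, -2.324503357210112), 0.8529055966271295)
```

```bash
python3 -m pendant '[[[0,0,0,0,62],[0,0,50,0,62],[-15,-40,30,-10,62],[-20,-40,20,-10,62],[-25,-40,0,-10,50],[-25,-40,0,-10,50],[-25,-40,0,-10,50],[-30,-40,0,-10,50]]]'; python3 -c "
from h import *
print(monitor.get_obs()['q'])"; python3 k.py g10
```

```text
time_s: 16.18
eef_pos: [0.4692, -0.2465, 0.2128]
eef_rot: [0.0, 0.686, 0.727, 0.0]
wrist_force: [0.5, -0.6, 0.3]
opening: 0.583
[-7.08023112e-01  9.75526806e-02  1.73940772e+00  1.00073522e-04
  1.30410588e+00 -7.66385480e-01]
[ 0.46614903 -0.25086721  0.21267395]
g4 37.689285 ((0.7156806643003968, 2.2525673520991276), 0.3692077562544081)
g5 27.546429 ((0.4355926822004488, 1.778234596359816), 0.17852134943008424)
g6 38.33095 ((0.5158242273082116, 2.2547553289585434), 0.4535635201136271)
g7 31.682142 ((0.16603586118991664, -0.9763131096568856), 0.3621597811910841)
```

```bash
python3 -m pendant '[[[-12,-18,0,-10,50],[-12,-18,0,-10,50],[-8,-9,0,-10,50],[0,0,0,-10,50],[0,0,0,-7,50],[0,0,0,0,50],[0,0,0,0,50]]]'; python3 -c "
from h import *
np.set_printoptions(precision=4,suppress=True)
c=imaging.camera('scene')
a=c['img'][180:228,215:268]; t=imaging.camera('top'); b=t['img'][150:198,248:301]
cv2.imwrite('pics/m.png',cv2.cvtColor(cv2.resize(cv2.hconcat([a,b]),None,fx=7.5,fy=7.5,interpolation=2),cv2.COLOR_RGB2BGR))
for n,c in (('scene',c),('top',t)):
  for k in ('lever_grip','lever_pivot'):
    for d in spotter.tip_of(n,k)[:2]: print(n,k,d['confidence'],world(c,d['at']))
print(monitor.get_obs()['eef_pos'],rot(monitor.get_obs()['eef_rot'])[:,1])"
```

```text
time_s: 17.1
eef_pos: [0.4381, -0.2903, 0.2126]
eef_rot: [-0.0, 0.918, 0.397, 0.0]
wrist_force: [0.1, 0.4, 0.3]
opening: 0.587
scene lever_grip 0.95 [ 0.4362 -0.2962  0.1394]
scene lever_pivot 0.76 [ 0.4997 -0.2281  0.109 ]
top lever_grip 0.91 [ 0.4359 -0.3002  0.1394]
top lever_pivot 0.94 [ 0.4972 -0.2291  0.1097]
top lever_pivot 0.33 [0.5644 0.2995 0.0389]
[ 0.438  -0.2903  0.2126] [ 0.7277 -0.6859 -0.    ]
```

View pics/m.png

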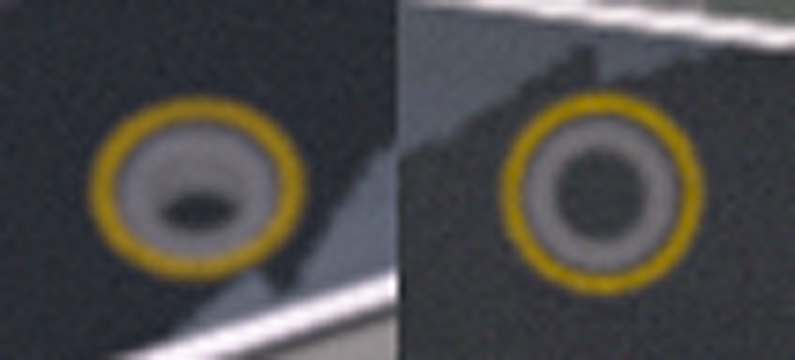

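```bash
python3 -m pendant '[[[-2,-9.5,0,0,50],[0,0,-40,0,50],[0,0,-40,0,50],[0,0,-7,0,50],[0,0,0,0,50],[0,0,0,0,12],[0,0,0,0,12],[0,0,0,0,12]]]'; python3 -m pendant '[[[0,0,0,0,12],[0,0,0,0,12],[0,0,0,0,12]]]'
```

```text
time_s: 18.4
eef_pos: [0.4369, -0.3009, 0.1275]
eef_rot: [0.002, 0.918, 0.396, 0.0]
wrist_force: [-0.7, 0.4, 6.6]
opening: 0.214
time_s: 18.77
eef_pos: [0.4369, -0.3009, 0.1275]
eef_rot: [0.002, 0.918, 0.396, 0.0]
wrist_force: [-0.6, 0.2, 6.0]
opening: 0.216
```

```bash
python3 -m pendant '[[[0,0,4,0,12],[11.7,-9.2,0,9,12],[12.8,-7.3,0,9,12],[14,-5.2,0,9,12],[14.4,-2.9,0,9,12],[14.8,-0.6,0,9,12],[0,0,0,0,12],[0,0,0,0,12]]]'; python3 -m pendant '[[[0,0,0,0,12],[0,0,0,0,12]]]'
```

```text
time_s: 19.77
eef_pos: [0.5028, -0.3236, 0.1277]
eef_rot: [-0.002, 0.698, 0.716, 0.0]
wrist_force: [4.7, 1.6, -18.2]
opening: 0.213
time_s: 20.02
eef_pos: [0.5027, -0.3236, 0.1278]
eef_rot: [-0.002, 0.698, 0.717, 0.001]
wrist_force: [5.1, 1.8, -20.9]
opening: 0.217
```

```bash
python3 -m pendant '[[[0,0,-3,0,12],[0,0,0,0,12],[0,0,0,0,34],[0,0,0,0,45],[0,0,0,0,45]]]'; python3 -m pendant '[[[0,0,40,0,45],[0,0,45,0,45],[-30,30,10,0,45],[-40,40,0,0,45],[-40,40,0,0,45],[0,0,0,0,45],[0,0,0,0,45]]]'; python3 -c "
from h import *
np.set_printoptions(precision=4,suppress=True)
for n in ('scene','top'):
  c=imaging.camera(n); save(c,n+'2.png')
  for k in ('lever_grip','lever_pivot'):
    for d in spotter.tip_of(n,k)[:2]: print(n,k,d['confidence'],world(c,d['at']))
  print(proj(c,[.5,-.29,.11]))
  u,v=proj(c,[.5,-.29,.11]).astype(int); cv2.imwrite(f'pics/l_{n}.png',cv2.cvtColor(cv2.resize(c['img'][v-30:v+30,u-26:u+27],None,fx=7.5,fy=7.5,interpolation=2),cv2.COLOR_RGB2BGR))
cv2.imwrite('pics/l.png',cv2.hconcat([cv2.imread('pics/l_scene.png'),cv2.imread('pics/l_top.png')]))"
```

```text
time_s: 20.65
eef_pos: [0.5041, -0.3262, 0.1279]
eef_rot: [0.001, 0.697, 0.717, -0.0]
wrist_force: [0.1, -0.7, -0.6]
opening: 0.528
time_s: 21.52
eef_pos: [0.3944, -0.216, 0.2227]
eef_rot: [0.002, 0.697, 0.717, -0.0]
wrist_force: [0.4, -0.6, 0.9]
opening: 0.526
scene lever_grip 0.67 [ 0.5036 -0.3224  0.1372]
scene lever_pivot 0.86 [ 0.4987 -0.2281  0.1087]
scene lever_pivot 0.67 [0.686  0.2847 0.0108]
[113.0924 215.9802]
top lever_grip 0.79 [ 0.501  -0.3216  0.1397]
top lever_pivot 0.78 [ 0.4956 -0.2315  0.1087]
[388.0505 220.5029]
```

View pics/l.png

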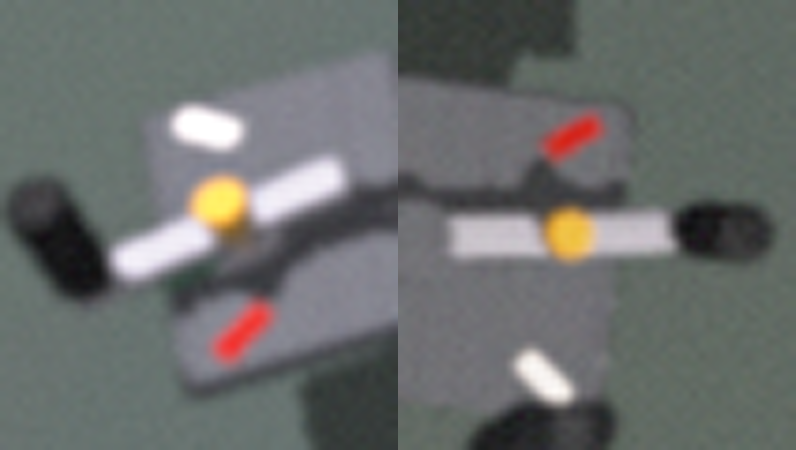

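```bash
python3 - <<'E'
from h import *
np.set_printoptions(precision=4,suppress=True)
c=imaging.camera("top")
P0=np.array([.499,-.2285,.11])
def pts(f,sel,z,r=(0.02,.12)):
    i=cv2.cvtColor(cv2.imread(f),cv2.COLOR_BGR2RGB).astype(float); m=sel(i)
    out=[ray(c,u,v,z)[:2] for v,u in zip(*np.nonzero(m))]
    out=np.array(out); d=np.hypot(*(out-P0[:2]).T); return out[(d>r[0])&(d<r[1])&(out[:,1]<-.235)]
br=lambda i:(i.min(2)>150)
red=lambda i:(i[...,0]-i[...,1]>70)&(i[...,0]-i[...,2]>70)&(i[...,1]<90)
grn=lambda i:(i[...,1]-i[...,0]>35)&(i[...,1]-i[...,2]>10)
L=[]
for f in ("pics/top0.png","pics/top2.png"):
    b=pts(f,br,.111); 
    for nm,s in (("red",red),("green",grn)):
        k=pts(f,s,.108)
        if len(k): print(f,nm,len(k),k.mean(0),np.degrees(np.arctan2(*(k.mean(0)-P0[:2])[::-1])))
    lab=[];
    # cluster bright
    n,l=cv2.connectedComponents((cv2.inRange(cv2.cvtColor(cv2.imread(f),cv2.COLOR_BGR2RGB),(135,135,135),(255,255,255))>0).astype(np.uint8))
    for j in range(1,n):
        v,u=np.nonzero(l==j); w=np.mean([ray(c,a,b_,.11)[:2] for a,b_ in zip(u,v)],0)
        if np.hypot(*(w-P0[:2]))<.11 and w[1]<-.23:
            print(f,"bright",len(u),w,np.degrees(np.arctan2(*(w-P0[:2])[::-1])))
E
```

```text
pics/top0.png red 25 [ 0.5318 -0.2821] -58.533454920775114
pics/top0.png green 28 [ 0.4998 -0.293 ] -89.27926490631272
pics/top0.png bright 55 [ 0.4982 -0.2725] -91.03596100278955
pics/top0.png bright 71 [ 0.4781 -0.2472] -138.19517500732897
pics/top0.png bright 58 [ 0.4486 -0.2777] -135.64636865421355
pics/top2.png red 25 [ 0.5318 -0.2821] -58.533454920775114Traceback (most recent call last):
  File "<stdin>", line 16, in <module>
  File "<stdin>", line 8, in pts
ValueError: operands could not be broadcast together with shapes (0,) (2,)
```

```bash
python3 - <<'E'
from h import *
np.set_printoptions(precision=4,suppress=True)
c=imaging.camera("top")
def comps(f):
    n,l=cv2.connectedComponents((cv2.inRange(cv2.imread(f),(130,130,130),(255,255,255))>0).astype(np.uint8)); o=[]
    for j in range(1,n):
        v,u=np.nonzero(l==j)
        if len(u)>300: continue
        w=np.array([ray(c,a,b,.111)[:2] for a,b in zip(u,v)])
        m=w.mean(0)
        if np.hypot(*(m-[.499,-.2285]))<.11 and m[1]<-.225: o.append((len(u),m))
    return o
def org(f):
    i=cv2.imread(f).astype(float); m=(i[...,2]>170)&(i[...,1]>110)&(i[...,0]<110); v,u=np.nonzero(m); k=(u>350)
    return ray(c,u[k].mean(),v[k].mean(),.12)
for f in ("pics/top0.png","pics/top2.png"):
    for x in comps(f): print(f,*x)
    print("knob",org(f))
E
```

```text
pics/top0.png 58 [ 0.4983 -0.2721]
pics/top0.png 77 [ 0.4784 -0.2464]
pics/top0.png 61 [ 0.4488 -0.2774]
knob [ 0.4644 -0.2639  0.12  ]
pics/top2.png 74 [ 0.4968 -0.2558]
pics/top2.png 61 [ 0.4996 -0.3013]
pics/top2.png 44 [ 0.4521 -0.2715]
knob [ 0.4994 -0.2769  0.12  ]
```

```bash
python3 - <<'E'
from h import *
c=imaging.camera("top")
for b in rings(c,60,110): print(np.round(b,2),ray(c,b[0],b[1],.1143).round(4))
for k in ("pellet_center","dropper_center","jar_center"): print(k,[world(c,d["at"]).round(3) for d in spotter.tip_of("top",k)[:1]])
print(monitor.get_obs()["time_s"],order.hand_in())
E
```

```text
pellet_center [array([ 0.484, -0.024,  0.115])]
dropper_center [array([ 0.612, -0.344,  0.044])]
jar_center [array([0.567, 0.301, 0.04 ])]
the job is handed in; nothing more can be done
22.125 None
```

I slid the three empty rings along the deck to the magazine mouth, where all three dropped in. Then I threw the feed lever to the green mark, let go and withdrew. The job was handed in at about 22 s.

**Column:** After the third ring dropped, both cameras showed a single flat column just below the deck, centred in the yellow band. I checked this just before moving the lever and did not look again afterwards.

**Lever:** The cameras put it at about 0.79 to 0.83 rad. Its arm covers the green mark and lines up with it to within about 1°. I did not push the lever to test that it is seated in the notch.

**Things left alone:** The pellet, dropper bottle and jar show where they started, to within the networks' error. The brush was not checked separately; the arm stayed well above it. A last numeric ring search returned nothing, so it neither confirms nor contradicts the result.

**Forces:** Twice the fingertips pressed on the deck or lever arm at about 6 N. While I held the lever, the vertical wrist force reached about 21 N. The force limits are 40 N for the gripper body or arm pressing on something, and 120 N at the wrist.

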